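# Take the front caddy from the flow rack and refill the lane

### The job

Take the front caddy of firing cones out of the sloped flow rack, so that the two behind it roll down to the front stop, and set it level on the middle of the plywood bat. Then load the single caddy that stands on the table into the free place at the rear of the lane, bar along the lane, so that it sits down on the wheels between the guides behind the other two. Keep the caddies upright so that nothing spills, and leave the pot, the stamp and the cup where they are.

Things in the scene. Friction and masses are not known exactly. Their poses are not given: they have to be found in the camera images.
- rack: small sloped flow rack, fixed to the table: a lane of 12 free-turning axles with black skate wheels between aluminium side guides, on four dark legs. Origin: on the table under the inner face of the front stop, mid-lane; x points up the lane to its rear, z up. The lane is 252 mm long, open above and at the rear, and rises 0.14 rad towards +x; the wheel tops are 42 mm above the table at the stop
- slot1 (a point): resting place of the middle of the foremost caddy's underside: 36 mm up the slope from the front stop, level with the wheel tops. Axes as the rack's (not tilted). The stop stands 16 mm above the wheels; the guides 12 mm, with flared lips to about 22 mm; 72 mm between the guides, so a caddy has 4 mm play on either side
- slot2 (a point): the same point for the second caddy, 72 mm further up the slope
- slot3 (a point): the same point for the third, rearmost caddy, another 72 mm up the slope; the lane holds just three. A caddy let go on the wheels rolls down by itself against what is in front of it
- caddy_1: wooden caddy, the front one in the lane, against the stop, its x up the lane and tilted with it. Tray 72 (x) x 64 (y) mm, walls 30 mm high, 0.14 to 0.28 kg. A 12 x 12 mm grip bar runs along its x between two end boards (24 mm wide, 64 mm high); the bar's middle is 56 mm above the origin along the caddy's z, free on both sides above the walls. Origin: middle of the underside
- caddy_2: same kind of caddy; at the start the second in the lane, behind caddy_1
- caddy_3: same kind of caddy; at the start the third, rearmost in the lane
- caddy_new: same kind of caddy, the refill: at the start it stands by itself on the table, to one side of the rack. All caddies have a few white firing cones lying in them, under 20 mm deep
- bat: square plywood throwing bat, 160 x 160 x 12 mm, with two small dark pin heads, fixed flat on the table on the other side of the rack. Origin: middle of its underside; its top is 12 mm above
- coil_pot: bystander: rough white coil-built pot, 104 mm wide, 83 mm high; origin under its middle
- texture_stamp: bystander: wooden stamp with a turned knob, 42 x 42 x 56 mm; origin under its middle
- cup: bystander: small unglazed terracotta cup, 55 mm wide, 58 mm high; origin under its middle
There are look-alikes about, which are no part of the job. What is shaped like the caddy_3 but green or purple is not meant.

How it is judged:
By the outcome, as a careful person would: the job done as asked, in the order asked, and still so for the second after the job is handed in, with the robot touching nothing.
It also fails if it takes over 72 s, if anything falls off the work surface, if the arm or the gripper's body presses on something with over 40 N, if the wrist force passes 120 N, or if a joint passes its speed limit or range.

### The arm

A 6-joint arm with a two-finger parallel gripper is mounted at the origin on a cart in front of the work surface, level with it; the furniture and walls round the work are solid. World frame = base frame: x ahead of the robot, y to its left, z up, the work surface at z = 0. Lengths are in m, angles in rad, forces in N, time in s.
With the tool pointing down it reaches from about 0.275 to 0.75 m from the base axis. Payload 10.2 kg.
Tool frame: the origin (TCP) lies at the centre of the arm's flange, where the gripper is bolted on; the fingertips stand 173 mm ahead of it and the grasp point (between the pads) lies 155 mm ahead of it (hold_point_z is the z of the grasp point in the tool frame, in m); z points along the fingers, y is the line along which they close (so a half turn about z gives the same grasp; the last joint's range is limited). The gripper opens to 85 mm and grips with 20 to 120 N. Pads are 22 mm wide; open, the fingers measure 114 mm over their backs; the gripper's body (76 mm by 85 mm) begins 54 mm behind the grasp point. The pads swing forward as they close: fully open they stand 13 mm farther back than shut.
Start: joints at [1.12, 0.313, 1.498, -0, 1.331, -0.223], TCP at [0.119, 0.511, 0.405] pointing down, gripper open.
Joint ranges: [-2.94, 2.94], [-0.97, 2.17], [0.19, 2.56], [-1.23, 4.37], [0.02, 3.11], [-2.88, 2.88]. Speed limits (rad/s): [2.39, 2.39, 3.01, 3.14, 3.14, 3.14].

### API

Orientations are given as a unit quaternion [w, x, y, z].
In Python, from cell import * gives the robot as it stands. The module is installed in compiled form; this text tells all that it offers.
- The arm moves only by the tool jog_arm, never from a script. Its argument "increments" is a list of rows, each an object with "travel": the shift along the tool's x, y, z normalised to -1 to 1, where 1 is 10 cm, a list of three; "roll": the turn about the tool's z normalised to -1 to 1, where 1 is 360 degrees. In form: [{"travel": [tx, ty, tz], "roll": roll}, ...]. A call has 1 to 12 rows; each row is the pose to reach, as a shift and turn from the pose commanded when the call began, along the tool's axes at that moment, turning the shorter way round; what a row does not reach only later rows make up. A row lasts 1/10 s, in which the tool goes at most 50 mm and 8.59 degrees, less where a joint would pass 70% of its speed; a pose out of reach is approached as far as the arm can. A call with a number of a shift or a turn outside -1 to 1 is refused whole. A call with a gripper value outside its range is refused whole. "fingers" is the opening, from -1 (shut) to 1 (fully open), set as the call begins (left out, the last holds). The fingers move at their own pace and stop on an object; the grip force is fixed at half the most. Time passes only in rows, so rows that repeat a pose let the fingers close. It gives the time, the measured TCP pose, the force, the opening and the grip force at its end, in the units of the state.
- sense(): the state, without advancing time (a new reading comes with each control period).
- get_image(name): name is "scene" or "top" or "wrist"; returns the picture (384x512x3 uint8, red, green, blue); there is no depth.
- camera_model(name): a dict with "K" (3x3 intrinsics, pixels), "rvec" (rotation vector, rad) and "tvec" (3), from world to camera coordinates, as OpenCV has them; the wrist camera has in their place "T_tool_cam" (4x4, takes a point from camera to tool coordinates, whose origin is the TCP and whose axes are the flange's). Camera axes: x right, y down, z forward; pixel columns grow to the right and rows downward; lengths in m; the calibration is good to about 2 mm. A picture is of the moment at which its call begins: read the wrist's pose just before it. camera_model takes no time and is no camera call.
- job_done(): hands the job in; it is judged then, once.
The state is a dict: "t": time; "qpos": joint angles; "joint_velocities": joint speeds; "joint_torque": joint torques, N m; "ee_pos": TCP position; "ee_rot": TCP orientation; "wrist_force": force on the tool from outside, world axes, zero at the start; "wrist_torque": the same for the moment, N m; "width": opening from 0.0 (shut) to 1.0 (fully open); "grasp_force": force on a finger pad.
Only numpy, scipy, OpenCV 4.12 (cv2) and the standard library are available. Lean on these libraries where they do the work, as an engineer would, in place of code of your own. Each camera call takes 0.05 s, during which the arm holds its last target. There are 200 camera calls.

## Working session

There is one attempt and no reset: what is moved stays moved. The work goes in short steps, Python scripts to look and compute and a tool call to move; the robot and the scene stay as the last step left them, time stands still between calls to the robot, and variables do not carry over. Pictures are saved under pics/ and viewed, at most 10 in all, crops included, and the job is handed in when it is done.

Besides the shell and the picture viewer there is one more tool, called after "Emit:" by a JSON object that holds its "op" and its "data", one argument or row to a line. jog_arm: Moves the arm, as the interface text tells. Its arguments: {"type":"object","properties":{"increments":{"type":"array"},"fingers":{"type":"number"}},"required":["increments"]}

```bash
mkdir -p pics
python3 - <<'E'
from cell import *
import cv2,numpy as np
s=sense();print(s)
for n in("scene","top"):
    im=get_image(n);cv2.imwrite(f"pics/{n}0.png",im[:,:,::-1]);np.save(f"pics/{n}0.npy",im)
    print(n,camera_model(n))
print(camera_model("wrist"))
a=cv2.imread("pics/scene0.png");b=cv2.imread("pics/top0.png")
E
```

```text
{'t': 0.0, 'qpos': array([ 1.11957568e+00,  3.13475390e-01,  1.49845294e+00, -3.28476572e-05,
        1.33101018e+00, -2.23399723e-01]), 'joint_velocities': array([ 5.36796887e-04,  1.25937777e-04, -7.74790541e-04, -1.06151491e-03,
       -7.65039271e-04, -6.42268120e-05]), 'joint_torque': array([-1.34007227e-03, -4.12268722e+01, -2.59737951e+01, -2.22047611e-04,
        4.20675759e-03,  1.94510955e-05]), 'ee_pos': array([0.11857145, 0.51139626, 0.40411597]), 'ee_rot': array([-2.07653038e-04,  1.13660368e-01,  9.93519435e-01, -6.40286119e-04]), 'wrist_force': array([ 0.71301562,  0.58259463, -0.14084032]), 'wrist_torque': array([-0.03942888, -0.02157801,  0.03954055]), 'grasp_force': 0.0, 'width': 1.0052549257012402}
scene {'K': array([[485.42378925,   0.        , 257.38461543],
       [  0.        , 485.42378925, 191.21259037],
       [  0.        ,   0.        ,   1.        ]]), 'rvec': array([ 2.12909803, -1.04149941,  0.46347045]), 'tvec': array([-0.38952309,  0.3490025 ,  1.06478903])}
top {'K': array([[377.96607189,   0.        , 250.6746374 ],
       [  0.        , 377.96607189, 194.04402431],
       [  0.        ,   0.        ,   1.        ]]), 'rvec': array([ 2.13854131, -2.12128608,  0.16887124]), 'tvec': array([-0.03596016,  0.56541853,  1.24790886])}
{'K': array([[311.35537367,   0.        , 251.50326224],
       [  0.        , 311.35537367, 195.89731751],
       [  0.        ,   0.        ,   1.        ]]), 'T_tool_cam': array([[ 1.17663946e-03, -9.56334992e-01, -2.92270422e-01,
         7.35703321e-02],
       [ 9.99999185e-01,  1.27030069e-03, -1.30682050e-04,
        -1.34363928e-03],
       [ 4.96247134e-04, -2.92270029e-01,  9.56335707e-01,
         3.07771446e-02],
       [ 0.00000000e+00,  0.00000000e+00,  0.00000000e+00,
         1.00000000e+00]])}
```

View pics/scene0.png

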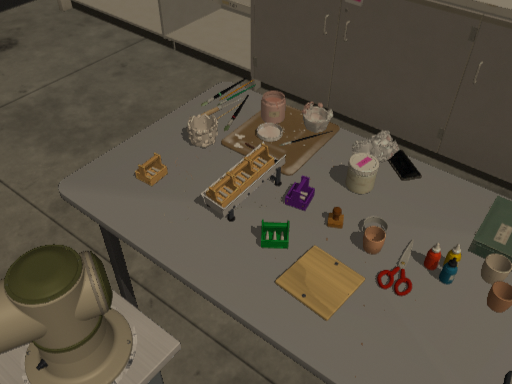

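View pics/top0.png

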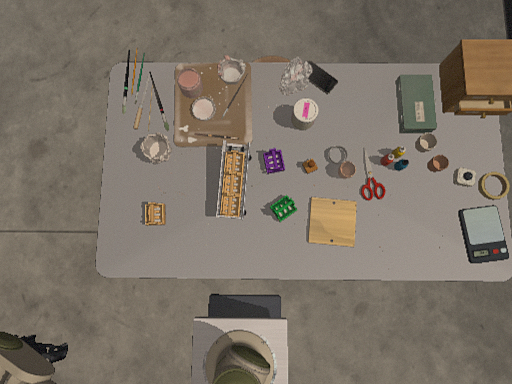

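Scene: the rack is at about (245,178) and holds three caddies. The lone wooden caddy is at (151,170), the bat at (320,281), the green look-alike at (275,236) and the purple one at (299,194). The pot is at (203,130), the stamp at (335,217) and the cup at (374,240). In the top view: rack (232,182), lone caddy (154,214), bat (332,222), green (284,207), purple (273,161). I'll take one close crop and rough positions.

```bash
cat > h.py <<'E'
import numpy as np,cv2
from scipy.spatial.transform import Rotation as R
from cell import *
def ray(name,uv,pose=None):
    """origin, directions (n,3) in world for pixels uv"""
    m=camera_model(name);uv=np.atleast_2d(np.asarray(uv,float))
    d=np.c_[uv,np.ones(len(uv))]@np.linalg.inv(m["K"]).T
    if name=="wrist":
        p,q=pose;Rt=R.from_quat(np.roll(q,-1)).as_matrix();T=m["T_tool_cam"]
        return Rt@T[:3,3]+p,d@(Rt@T[:3,:3]).T
    Rc=cv2.Rodrigues(m["rvec"])[0]
    return -Rc.T@m["tvec"],d@Rc
def onplane(name,uv,z,pose=None):
    o,d=ray(name,uv,pose);return o+d*((z-o[2])/d[:,2])[:,None]
def proj(name,P,pose=None):
    m=camera_model(name);P=np.atleast_2d(P)
    if name=="wrist":
        p,q=pose;Rt=R.from_quat(np.roll(q,-1)).as_matrix();T=m["T_tool_cam"]
        c=((P-p)@Rt-T[:3,3])@T[:3,:3]
    else: c=P@cv2.Rodrigues(m["rvec"])[0].T+m["tvec"]
    c=c@m["K"].T;return c[:,:2]/c[:,2:]
E
python3 - <<'E'
from h import *
t=cv2.imread("pics/top0.png");s=cv2.imread("pics/scene0.png")
z=lambda im,x,y,w,h,W,H:cv2.resize(im[y:y+h,x:x+w],(W,H),interpolation=cv2.INTER_CUBIC)
c=np.vstack([np.hstack([z(t,205,135,60,90,400,600)]) ])
d=np.vstack([z(s,195,135,100,95,400,380),np.hstack([z(s,130,150,45,40,220,220),z(t,139,198,30,36,180,220)])])
cv2.imwrite("pics/c1.png",np.hstack([c,d]))
print("rackends z.1",onplane("top",[(232,150),(230,216)],.1)); print("new z.056",onplane("top",[(154,214)],.056))
print("bat",onplane("top",[(311,198),(356,201),(354,246),(309,243)],.012))
print("pot,green,purple",onplane("top",[(155,149),(284,207),(273,161)],.06))
E
```

```text
rackends z.1 [[0.70607411 0.03202866 0.1       ]
 [0.48381857 0.0347545  0.1       ]]
new z.056 [[0.4933887  0.29474336 0.056     ]]
bat [[ 0.55912801 -0.2429199   0.012     ]
 [ 0.54966667 -0.40011555  0.012     ]
 [ 0.3933501  -0.38740595  0.012     ]
 [ 0.40226616 -0.23326407  0.012     ]]
pot,green,purple [[ 0.71959487  0.30187403  0.06      ]
 [ 0.52008637 -0.14421821  0.06      ]
 [ 0.67944186 -0.10732523  0.06      ]]
```

View pics/c1.png

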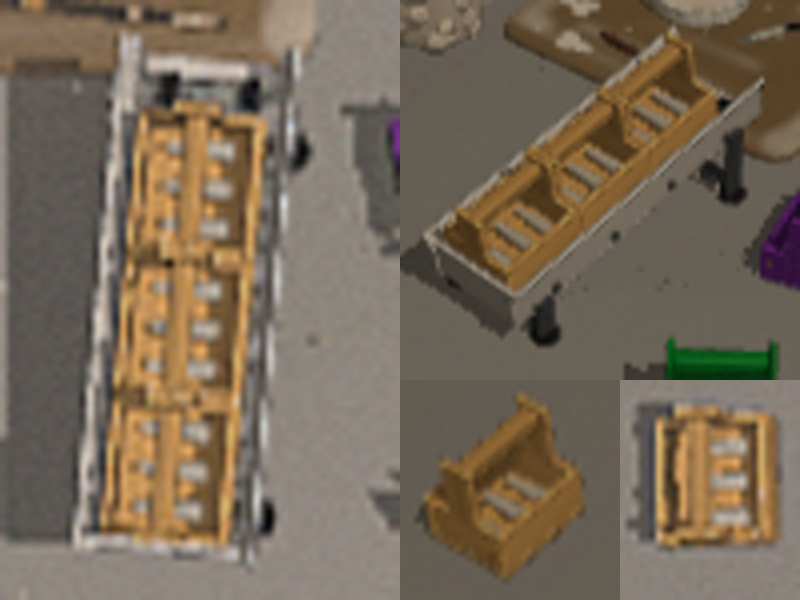

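Close crop: the front stop is at the robot-near end of the lane, so caddy_1 is the nearest of the three wooden ones. Its bar runs along the lane. The free length is at the far end, where bare wheels show. caddy_new is the lone wooden one at top (154,214); the green and purple ones are ruled out. Next I'll move to a wrist view over the rack and refill.

Emit:
{"op": "jog_arm", "data": {
  "increments": [
    {"travel":[-1,-0.8,0],"roll":-0.0364},
    {"travel":[-1,-0.8,0],"roll":-0.0364},
    {"travel":[-1,-0.8,0],"roll":-0.0364}
  ],
  "fingers": 1
}}

```text
t: 0.4
ee_pos: [0.1988, 0.4091, 0.4044]
ee_rot: [-0.0, -0.002, 1.0, -0.0]
wrist_force: [0.7, 0.8, 0.5]
width: 1.001
grasp_force: 0.0
```

Emit:
{"op": "jog_arm", "data": {
  "increments": [
    {"travel":[-1,-0.87,-0.1],"roll":0},
    {"travel":[-1,-0.87,-0.1],"roll":0},
    {"travel":[-1,-0.87,-0.1],"roll":0}
  ]
}}

```text
t: 0.7
ee_pos: [0.2996, 0.3221, 0.4148]
ee_rot: [0.0, 0.0, 1.0, -0.0]
wrist_force: [0.8, -0.4, -0.4]
width: 0.995
grasp_force: 0.0
```

Emit:
{"op": "jog_arm", "data": {
  "increments": [
    {"travel":[-1,-0.87,-0.1],"roll":0},
    {"travel":[-1,-0.87,-0.1],"roll":0},
    {"travel":[-1,-0.87,-0.1],"roll":0}
  ]
}}

```text
t: 1.0
ee_pos: [0.3999, 0.235, 0.4247]
ee_rot: [0.0, 0.0, 1.0, -0.0]
wrist_force: [-0.0, 1.3, 0.2]
width: 1.0
grasp_force: 0.0
```

Emit:
{"op": "jog_arm", "data": {
  "increments": [
    {"travel":[-1,-0.87,-0.1],"roll":0},
    {"travel":[-1,-0.87,-0.1],"roll":0},
    {"travel":[-1,-0.87,-0.1],"roll":0},
    {"travel":[-1,-0.87,-0.1],"roll":0},
    {"travel":[-1,-0.87,-0.1],"roll":0}
  ]
}}

```text
t: 1.5
ee_pos: [0.4983, 0.1499, 0.4341]
ee_rot: [-0.001, 0.0, 1.0, 0.0]
wrist_force: [0.1, 0.2, 0.0]
width: 1.002
grasp_force: 0.0
```

Run:
```python
from h import *
s=sense();p=(s["ee_pos"],s["ee_rot"]);print(s["t"],p)
im=get_image("wrist");np.savez("pics/w1.npz",im=im,p=p[0],q=p[1])
cv2.imwrite("pics/w1.png",cv2.resize(im[:,:,::-1],(800,600),interpolation=cv2.INTER_CUBIC))
```

```text
1.5 (array([0.49831023, 0.14990458, 0.43413861]), array([-6.62542135e-04,  6.77298675e-05,  9.99999777e-01,  3.99587975e-05]))
```

View pics/w1.png

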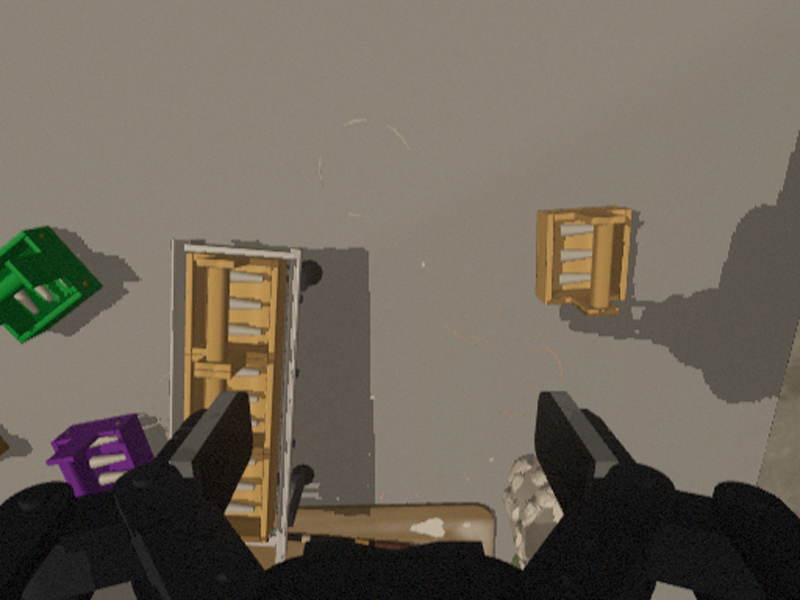

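Wrist view (800x600 scale): caddy_1's bar runs from (217,268) to (217,348), with end boards at rows ~262 and ~360. The stop corners are (173,240) and (300,250). caddy_new's bar runs from (605,222) to (603,305). The green and purple look-alikes sit to the left and are untouched.

Run:
```python
from h import *
d=np.load("pics/w1.npz");im=d["im"];g=im.astype(int).sum(2)
np.set_printoptions(linewidth=220)
for r in (176,190,205,218): print(r,"c126..",g[r,110:156])
for r in (148,165,182): print(r,"c374..",g[r,340:410])
print("col139 rows",g[150:245,139]); print("col387",g[125:205,387])
```

```text
176 c126.. [501 293 278 277 280 274 272 272 270 413 411 406 386 215 188 190 211 193 205 200 201 216 258 350 392 389 382 383 373 364 361 353 306 240 213 175 179 401 467 468 459 462 450 456 452 449]
190 c126.. [488 265 269 268 274 283 278 264 236 424 413 406 364 182 192 187 211 208 195 200 202 219 210 375 400 391 379 380 373 364 355 317 281 240 190 186 199 294 287 273 267 340 340 341 341 338]
205 c126.. [341 270 277 271 276 279 276 275 306 420 415 409 304 187 187 197 207 204 201 181 200 243 294 381 401 387 381 379 368 365 352 302 251 207 173 183 346 421 416 412 414 406 409 406 403 401]
218 c126.. [455 278 273 270 286 280 279 275 346 411 414 415 277 186 191 199 191 208 181 188 191 213 335 389 395 386 381 373 365 368 348 289 253 196 167 175 323 324 348 382 371 372 378 397 409 403]
148 c374.. [381 377 384 319 318 307 303 306 312 295 373 400 394 392 246 260 262 272 266 448 448 447 447 450 441 443 439 437 440 434 436 433 419 409 403 385 385 366 363 327 251 258 304 367 379 378 369 371 362 355 357 335 273 205
 207 200 199 198 202 312 396 391 393 287 262 263 256 255 373 381]
165 c374.. [375 37
[... 594 characters left out ...]
 398 389 391 311 234 453 517 506 418 263 195 198 191 335 395 405 416 379 352 352 369 369 367 364 368 373 369 375 366 371 369 362 372 362 366 368 363 364 363 359 370 365 367 359 359 358 352 365 370 360 358
 371 365 356 349 358 362 360 362 357 354 362 366 360 352 368 358 348 355 355 355 361 353 359 352 364 362 353 269 233 367 410 415 406 349 385 418 406 377 351 338 335]
col387 [377 378 371 377 377 377 356 294 252 236 246 247 231 217 319 370 371 359 333 346 371 372 373 371 374 363 369 364 361 374 362 366 369 369 359 370 365 361 375 359 363 353 367 362 363 362 367 365 369 366 358 363 361 366
 363 358 361 352 350 358 351 361 350 354 361 354 355 349 357 351 353 319 247 234 258 261 256 264 259 258]
```

Run:
```python
from h import *
d=np.load("pics/w1.npz");im=d["im"];g=im.astype(int).sum(2);p=(d["p"],d["q"])
np.set_printoptions(linewidth=220,precision=4,suppress=True)
for r in (176,190,205,218): print(r,g[r,165:192])
print("stop col 115,185",g[148:172,115],g[148:172,185])
W=lambda uv,z:onplane("wrist",uv,z,p)[0]
print("c1 ends",W((139.7,165.6),.1054),W((139.7,236.6),.1154))
for r,z in((176,.1015),(190,.1035),(205,.106),(218,.108)):print("bar c",W((139.7,r),z))
print("c1 left wall top",[W((118.7,176),.076),W((118,218),.082)])
print("new bar",[W((c,r),.056) for c,r in((386.3,148),(385,165),(384,182))])
print("new walls",[W(uv,.03) for uv in((349.8,148),(402.8,148),(349.5,165),(401.8,165),(348.7,182),(400.7,182))])
print("new ends",W((387,138.7),.064),W((385,196.3),.064))
# rail lips: rack outline in left side
print("guides stop corners",W((111,154),.058),W((192,160),.058))
```

```text
176 [357 347 323 261 281 281 269 333 297 417 408 399 334 172 195 197 196 185 187 200 270 298 281 464 464 540 360]
190 [425 428 411 405 398 404 395 383 362 411 402 400 207 182 206 191 193 194 264 266 304 287 276 467 516 387 234]
205 [413 409 404 392 398 399 406 315 403 409 414 272 191 193 195 193 201 232 234 316 283 277 469 471 411 303 239]
218 [350 339 328 332 390 404 317 414 406 409 365 177 182 182 192 204 215 258 319 292 283 469 449 387 313 215 258]
stop col 115,185 [392 389 397 394 392 332 282 275 277 271 273 273 278 280 276 271 283 272 273 281 279 274 274 268] [397 394 390 393 391 389 389 386 389 392 318 257 242 296 459 500 494 390 260 231 249 238 225 228]
c1 ends [0.4843 0.0397 0.1054] [0.5549 0.0358 0.1154]
bar c [0.4956 0.0372 0.1015]
bar c [0.5095 0.0364 0.1035]
bar c [0.5245 0.0357 0.106 ]
bar c [0.5378 0.035  0.108 ]
c1 left wall top [array([0.5017, 0.0051, 0.076 ]), array([0.5478, 0.0011, 0.082 ])]
new bar [array([0.4741, 0.2985, 0.056 ]), array([0.4933, 0.2994, 0.056 ]), array([0.5131, 0.3008, 0.056 ])]
new walls [array([0.4778, 0.266 , 0.03  ]), array([0.4778, 0.3295, 0.03  ]), array([0.4985, 0.2676, 0.03  ]), array([0.4984, 0.3312, 0.03  ]), array([0.5198, 0.2685, 0.03  ]), array([0.5197, 0.3328, 0.03  ])]
new ends [0.4629 0.2945 0.064 ] [0.5279 0.3005 0.064 ]
guides stop corners [ 0.4808 -0.0083  0.058 ] [0.4874 0.0816 0.058 ]
```

Emit:
{"op": "jog_arm", "data": {
  "increments": [
    {"travel":[0.3,-1,0],"roll":0.0127},
    {"travel":[0.3,-1,0],"roll":0.0127},
    {"travel":[0.3,-1,0],"roll":0.0127},
    {"travel":[0.3,-1,0],"roll":0.0127}
  ]
}}

```text
t: 1.95
ee_pos: [0.4676, 0.0503, 0.435]
ee_rot: [0.0, 0.04, 0.999, 0.0]
wrist_force: [-0.8, 1.0, 1.4]
width: 0.997
grasp_force: 0.0
```

Run:
```python
from h import *
s=sense();p=(s["ee_pos"],s["ee_rot"]);print(s["t"],p)
im=get_image("wrist");np.savez("pics/w2.npz",im=im,p=p[0],q=p[1])
cv2.imwrite("pics/w2.png",cv2.resize(im[90:380,110:410,::-1],(600,580),interpolation=cv2.INTER_CUBIC))
t=np.load("pics/top0.npy");h=cv2.cvtColor(t,cv2.COLOR_RGB2HSV)
m=cv2.inRange(h,(10,60,90),(30,255,255));m[:,:300]=0;m[:,365:]=0;m[:190]=0
c=max(cv2.findContours(m,0,2)[0],key=cv2.contourArea);r=cv2.minAreaRect(c);print(r)
B=onplane("top",cv2.boxPoints(r),.012);print(B,B.mean(0),np.linalg.norm(np.diff(B,axis=0),axis=1))
t=np.load("pics/scene0.npy");h=cv2.cvtColor(t,cv2.COLOR_RGB2HSV)
m=cv2.inRange(h,(10,60,90),(30,255,255));m[:,:270]=0;m[:,370:]=0;m[:243]=0
c=max(cv2.findContours(m,0,2)[0],key=cv2.contourArea);q=cv2.approxPolyDP(cv2.convexHull(c),6,True)[:,0];print(q)
B=onplane("scene",q,.012);print(B,B.mean(0))
```

```text
1.95 (array([0.46760556, 0.05025287, 0.43501959]), array([2.73820080e-04, 3.98181934e-02, 9.99206899e-01, 9.48151733e-05]))
((332.45904541015625, 221.4508514404297), (47.16912078857422, 46.08268737792969), 5.19442892074585)
[[ 0.40472541 -0.22603541  0.012     ]
 [ 0.5649313  -0.24322421  0.012     ]
 [ 0.55099771 -0.40726669  0.012     ]
 [ 0.39153254 -0.3868624   0.012     ]] [ 0.47804674 -0.31584718  0.012     ] [0.16112535 0.16463317 0.16076528]
[[313 245]
 [365 278]
 [328 320]
 [276 282]]
[[ 0.56173653 -0.24324951  0.012     ]
 [ 0.55108759 -0.40270232  0.012     ]
 [ 0.39324345 -0.39285441  0.012     ]
 [ 0.40575487 -0.23643045  0.012     ]] [ 0.47795561 -0.31880917  0.012     ]
```

View pics/w2.png

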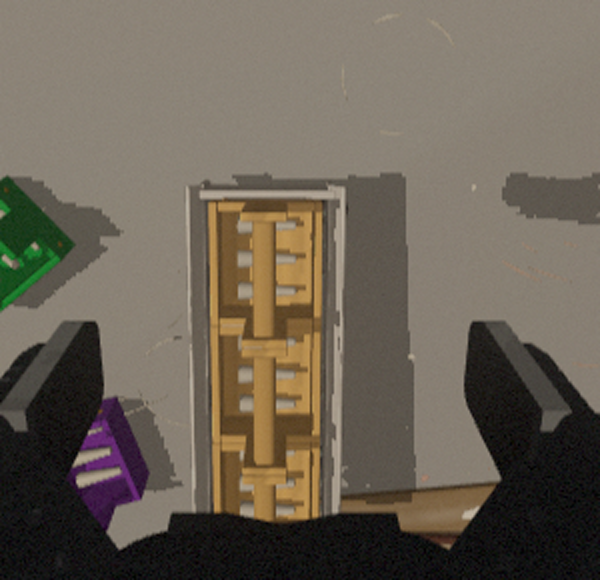

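Wrist view (crop x2, offset 110,90): the lane lies straight along the image. Its left lip is at cols 188–195, its right lip at 336–345, and the stop strip at rows 191–198. caddy_1's bar is at cols 254–276, rows 222–335. I'll measure the lane frame from the lips.

```bash
cat >> h.py <<'E'
def onlane(uv,h,p,o,yaw,al=.14):
    """rays onto a plane h above the wheel tops; lane frame x along horizontal, y"""
    O,d=ray("wrist",uv,p);u=np.array([np.cos(yaw),np.sin(yaw),0])
    n=np.r_[-np.sin(al)*u[:2],np.cos(al)];P0=np.r_[o,.042]+n*h
    return O+d*((n@(P0-O))/(d@n))[:,None]
E
python3 - <<'E'
from h import *
np.set_printoptions(linewidth=220,precision=4,suppress=True)
d=np.load("pics/w2.npz");im=d["im"];g=im.astype(int).sum(2);p=(d["p"],d["q"])
for r in(195,230,260,290,320): print(r,g[r,198:218],g[r,268:290])
for c in (225,255): print(c,g[178:205,c])
for r in(205,225,245): print("bar",r,g[r,230:256])
print("col242",g[192:275,242])
E
```

```text
195 [395 390 388 389 385 512 462 273 284 278 277 278 278 283 253 223 368 408 400 403] [274 281 275 218 241 220 320 296 273 274 461 457 460 518 371 163 241 260 258 259 254 263]
230 [388 384 389 388 389 360 500 337 279 265 275 283 283 287 324 211 185 409 407 397] [398 404 374 252 213 236 276 277 278 278 464 469 453 415 272 260 255 259 260 262 258 256]
260 [384 379 386 380 382 374 370 369 293 274 276 278 289 279 291 299 218 360 399 398] [390 394 266 236 223 309 303 279 282 464 463 303 488 367 262 257 256 257 250 250 253 251]
290 [383 378 381 386 380 383 373 494 461 267 266 274 275 263 298 329 225 196 405 400] [399 394 233 224 211 334 296 272 456 462 464 456 410 257 258 254 254 254 259 254 251 254]
320 [376 386 377 380 382 378 378 354 495 370 266 278 274 270 263 292 308 212 350 390] [385 352 147 209 268 278 265 270 268 462 447 489 356 250 256 250 242 255 255 249 258 241]
225 [395 389 388 381 313 234 232 402 478 489 405 250 207 345 401 406 408 333 259 226 254 246 250 251 255 255 262]
255 [384 319 263 256 255 235 236 388 473 486 404 268 218 242 281 292 279 294 375 408 350 290 317 395 459 464 414]
bar 205 [411 406 405 398 400 402 339 374 384 388 377 370 368 362 357 315 273 210 407 406 430 403 411 412 405 402]
bar 225 [256 271 267 261 277 414 339 378 380 387 387 371 371 356 349 327 262 211 405 405 407 419 420 414 410 407]
bar 245 [209 199 211 212 203 199 250 377 382 380 386 371 379 363 356 324 269 190 203 203 201 216 216 205 205 206]
col242 [185 198 183 184 320 370 371 392 360 337 366 376 371 368 362 368 366 364 367 368 368 366 371 362 360 374 371 361 366 359 364 371 356 371 362 356 371 363 364 367 366 365 364 366 369 372 371 363 370 368 378 363 368 379
 369 375 370 370 361 367 367 365 373 362 361 366 286 222 324 368 377 374 339 351 373 381 356 348 355 368 355 363 367]
```

Run:
```python
from h import *
np.set_printoptions(linewidth=220,precision=4,suppress=True)
d=np.load("pics/w2.npz");p=(d["p"],d["q"])
rows=np.array([195,230,290,320]);L=np.c_[[202.9,203.7,204.9,205.7],rows];Rr=np.c_[[282.3,281.7,280.5,279.9],rows]
st=np.array([(225,188.5),(255,188.5)])
o=np.array([.48,.04]);yaw=-.08
for i in range(4):
    a=onlane(L,.022,p,o,yaw);b=onlane(Rr,.022,p,o,yaw);m=(a+b)/2
    k=np.polyfit(m[:,0],m[:,1],1);yaw=np.arctan(k[0])
    s=onlane(st,.016,p,o,yaw).mean(0)   # inner top edge of stop
    u=np.array([np.cos(yaw),np.sin(yaw)])
    x0=(s[:2]@u)+.016*np.sin(.14)
    q=np.array([0,k[1]]);o=q+u*(x0-q@u)
print("origin",o,"yaw",yaw,"width",np.linalg.norm((a-b)[:,:2],axis=1),"edges yaw",[np.polyfit(e[:,0],e[:,1],1)[0] for e in(a,b)])
n=lambda s,h:np.r_[o+u*(s*np.cos(.14)-h*np.sin(.14)),.042+s*np.sin(.14)+h*np.cos(.14)]
for i,s in enumerate((.036,.108,.180)): print("slot",i+1,n(s,0),"bar mid",n(s,.056))
B=np.array([(241.8,205),(241.7,225),(241.6,245)])
print("c1 bar seen",onlane(B,.057,p,o,yaw)); print("c1 ends",onlane([(242,195.7),(242,260.5)],.064,p,o,yaw))
```

```text
origin [0.4922 0.0367] yaw -0.0816542685648053 width [0.0905 0.0905 0.0905 0.0903] edges yaw [np.float64(-0.08137317958276082), np.float64(-0.08229923178558823)]
slot 1 [0.5277 0.0338 0.047 ] bar mid [0.5199 0.0344 0.1025]
slot 2 [0.5988 0.028  0.0571] bar mid [0.591  0.0286 0.1125]
slot 3 [0.6698 0.0222 0.0671] bar mid [0.662  0.0228 0.1226]
c1 bar seen [[0.4958 0.0365 0.1001]
 [0.5167 0.0347 0.103 ]
 [0.538  0.0328 0.106 ]]
c1 ends [[0.4842 0.0379 0.1055]
 [0.5513 0.0323 0.115 ]]
```

Lane frame: origin (0.492, 0.037), yaw −0.082. The lip-to-lip width is constant and caddy_1's bar and ends match the slot1 prediction to within 1–2 mm. Bat centre is (0.478, −0.317), with sides of about 161 mm. Going in to grasp.

Emit:
{"op": "jog_arm", "data": {
  "increments": [
    {"travel":[-0.535,-0.115,0.5],"roll":0},
    {"travel":[-0.535,-0.115,0.9],"roll":0},
    {"travel":[-0.535,-0.115,0.9],"roll":0}
  ]
}}

```text
t: 2.3
ee_pos: [0.5209, 0.0358, 0.3399]
ee_rot: [-0.004, 0.039, 0.999, 0.001]
wrist_force: [0.0, -0.3, -0.2]
width: 0.996
grasp_force: 0.0
```

Emit:
{"op": "jog_arm", "data": {
  "increments": [
    {"travel":[0,0,0.4],"roll":0},
    {"travel":[0,0,0.65],"roll":0},
    {"travel":[0,0,0.85],"roll":0},
    {"travel":[0,0,0.85],"roll":0}
  ]
}}

```text
t: 2.7
ee_pos: [0.5202, 0.0358, 0.2588]
ee_rot: [-0.002, 0.039, 0.999, 0.0]
wrist_force: [-0.4, 0.9, -0.3]
width: 1.0
grasp_force: 0.0
```

Emit:
{"op": "jog_arm", "data": {
  "increments": [
    {"travel":[0,0,0],"roll":0},
    {"travel":[0,0,0],"roll":0},
    {"travel":[0,0,0],"roll":0},
    {"travel":[0,0,0],"roll":0},
    {"travel":[0,0,0],"roll":0},
    {"travel":[0,0,0],"roll":0},
    {"travel":[0,0,0],"roll":0},
    {"travel":[0,0,0],"roll":0}
  ],
  "fingers": -1
}}

```text
t: 3.5
ee_pos: [0.5208, 0.0345, 0.26]
ee_rot: [0.0, 0.039, 0.999, 0.0]
wrist_force: [-0.8, 1.9, 4.4]
width: 0.123
grasp_force: 59.9
```

Emit:
{"op": "jog_arm", "data": {
  "increments": [
    {"travel":[0.014,0,-0.1],"roll":0},
    {"travel":[0.028,0,-0.2],"roll":0},
    {"travel":[0.042,0,-0.3],"roll":0},
    {"travel":[0.056,0,-0.4],"roll":0},
    {"travel":[0.07,0,-0.5],"roll":0},
    {"travel":[0.1,0,-0.65],"roll":0},
    {"travel":[0.14,0,-0.8],"roll":0},
    {"travel":[0.16,0,-0.95],"roll":0},
    {"travel":[0.16,0,-1],"roll":0},
    {"travel":[0.16,0,-1],"roll":0},
    {"travel":[0.16,0,-1],"roll":0}
  ]
}}

```text
t: 4.6
ee_pos: [0.5047, 0.0358, 0.3592]
ee_rot: [-0.0, 0.039, 0.999, 0.0]
wrist_force: [-0.6, -0.6, -1.4]
width: 0.123
grasp_force: 59.1
```

Run:
```python
from h import *
s=sense();print(s["t"],s["ee_pos"],s["width"],s["grasp_force"],s["wrist_force"])
a=get_image("scene");t=get_image("top")
z=lambda im,x,y,w,h,W,H:cv2.resize(im[y:y+h,x:x+w],(W,H),interpolation=cv2.INTER_CUBIC)
cv2.imwrite("pics/c2.png",np.hstack([z(a,190,90,110,130,500,600),z(t,205,135,45,90,300,600)])[:,:,::-1])
```

```text
4.6 [0.50466832 0.03575513 0.35916165] 0.12338835807724646 59.10831391811371 [-0.55279091 -0.5549141  -1.36909791]
```

View pics/c2.png

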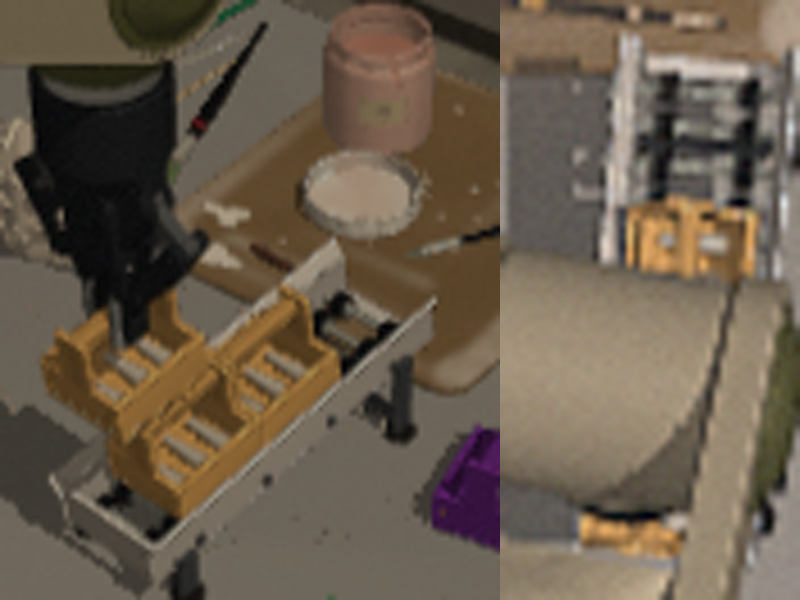

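The two rear caddies have started rolling down, and caddy_1 hangs clear with a good grip. Carrying it to the bat.

Emit:
{"op": "jog_arm", "data": {
  "increments": [
    {"travel":[0,-0.2,0],"roll":0},
    {"travel":[0,-0.55,0],"roll":0},
    {"travel":[0,-0.88,0],"roll":0}
  ]
}}

```text
t: 5.0
ee_pos: [0.4976, -0.0529, 0.3591]
ee_rot: [-0.0, 0.039, 0.999, 0.0]
wrist_force: [0.4, -0.3, -1.7]
width: 0.126
grasp_force: 59.1
```

Emit:
{"op": "jog_arm", "data": {
  "increments": [
    {"travel":[0,-0.3,0],"roll":0},
    {"travel":[0,-0.6,0],"roll":0},
    {"travel":[0,-0.88,0],"roll":0}
  ]
}}

```text
t: 5.3
ee_pos: [0.4906, -0.1411, 0.3591]
ee_rot: [-0.0, 0.04, 0.999, 0.0]
wrist_force: [0.5, -0.3, -1.6]
width: 0.122
grasp_force: 59.1
```

Emit:
{"op": "jog_arm", "data": {
  "increments": [
    {"travel":[0,-0.3,0],"roll":0},
    {"travel":[0,-0.6,0],"roll":0},
    {"travel":[0,-0.88,0],"roll":0}
  ]
}}

```text
t: 5.6
ee_pos: [0.4837, -0.2288, 0.3591]
ee_rot: [-0.0, 0.04, 0.999, 0.0]
wrist_force: [0.5, 0.4, -1.4]
width: 0.127
grasp_force: 59.1
```

Emit:
{"op": "jog_arm", "data": {
  "increments": [
    {"travel":[-0.01,-0.3,0],"roll":0},
    {"travel":[-0.02,-0.6,0],"roll":0},
    {"travel":[-0.02,-0.8,0],"roll":0},
    {"travel":[-0.02,-0.885,0],"roll":0},
    {"travel":[-0.02,-0.885,0],"roll":0},
    {"travel":[-0.02,-0.885,0.3],"roll":0},
    {"travel":[-0.02,-0.885,0.6],"roll":0},
    {"travel":[-0.02,-0.885,0.85],"roll":0},
    {"travel":[-0.02,-0.885,1],"roll":0},
    {"travel":[-0.02,-0.885,1],"roll":0},
    {"travel":[-0.02,-0.885,1],"roll":0}
  ]
}}

```text
t: 6.7
ee_pos: [0.4793, -0.3151, 0.2604]
ee_rot: [0.0, 0.039, 0.999, -0.0]
wrist_force: [0.4, -0.0, -1.2]
width: 0.126
grasp_force: 59.0
```

Run:
```python
from h import *
s=sense();print(s["t"],s["ee_pos"],s["width"],s["grasp_force"],s["wrist_force"])
a=get_image("scene");t=get_image("top")
z=lambda im,x,y,w,h,W,H:cv2.resize(im[y:y+h,x:x+w],(W,H),interpolation=cv2.INTER_CUBIC)
cv2.imwrite("pics/c3.png",np.hstack([z(a,195,135,190,200,500,526),z(t,205,135,50,90,292,526)])[:,:,::-1])
```

```text
6.7 [ 0.47933257 -0.31512603  0.26042406] 0.12626249327864755 59.015361070632935 [ 0.39359426 -0.02026314 -1.16158082]
```

View pics/c3.png

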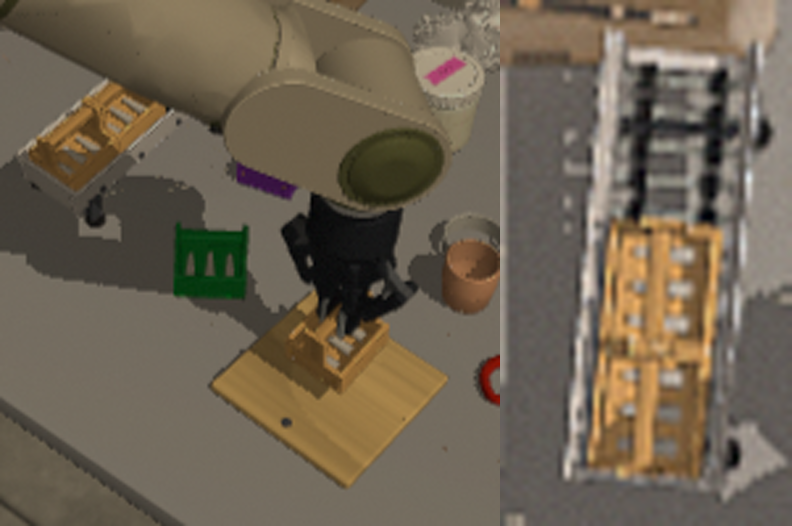

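Both remaining caddies now sit against the stop and the rear place is free. caddy_1 hangs just above the bat. Setting it down slowly.

Emit:
{"op": "jog_arm", "data": {
  "increments": [
    {"travel":[0,0,0.15],"roll":0},
    {"travel":[0,0,0.24],"roll":0},
    {"travel":[0,0,0.29],"roll":0},
    {"travel":[0,0,0.31],"roll":0},
    {"travel":[0,0,0.325],"roll":0},
    {"travel":[0,0,0.335],"roll":0},
    {"travel":[0,0,0.335],"roll":0},
    {"travel":[0,0,0.335],"roll":0}
  ]
}}

```text
t: 7.6
ee_pos: [0.4799, -0.3156, 0.2291]
ee_rot: [0.002, 0.039, 0.999, -0.001]
wrist_force: [0.9, 7.3, 16.5]
width: 0.125
grasp_force: 61.7
```

Emit:
{"op": "jog_arm", "data": {
  "increments": [
    {"travel":[0,0,0.31],"roll":0},
    {"travel":[0,0,-0.02],"roll":0},
    {"travel":[0,0,-0.02],"roll":0},
    {"travel":[0,0,-0.02],"roll":0},
    {"travel":[0,0,-0.02],"roll":0}
  ],
  "fingers": 0.3
}}

```text
t: 8.1
ee_pos: [0.4789, -0.3157, 0.2281]
ee_rot: [0.0, 0.039, 0.999, -0.0]
wrist_force: [-0.8, 0.6, -1.5]
width: 0.325
grasp_force: 58.6
```

Emit:
{"op": "jog_arm", "data": {
  "increments": [
    {"travel":[0,0,-0.2],"roll":0},
    {"travel":[0,0,-0.5],"roll":0},
    {"travel":[0,0,-0.95],"roll":0},
    {"travel":[0,0,-0.95],"roll":0}
  ]
}}

```text
t: 8.5
ee_pos: [0.4795, -0.3162, 0.3286]
ee_rot: [0.004, 0.039, 0.999, -0.003]
wrist_force: [0.6, -0.5, -1.6]
width: 0.328
grasp_force: 58.8
```

Run:
```python
from h import *
s=sense();print(s["t"],s["ee_pos"],s["width"],s["wrist_force"])
a=get_image("scene");w=get_image("wrist")
z=lambda im,x,y,w,h,W,H:cv2.resize(im[y:y+h,x:x+w],(W,H),interpolation=cv2.INTER_CUBIC)
cv2.imwrite("pics/c4.png",np.hstack([z(a,265,225,110,100,330,300),z(w,110,60,300,260,400,300)])[:,:,::-1])
```

```text
8.5 [ 0.47947753 -0.3162296   0.32858784] 0.327993186857315 [ 0.57809109 -0.46962202 -1.62607196]
```

View pics/c4.png

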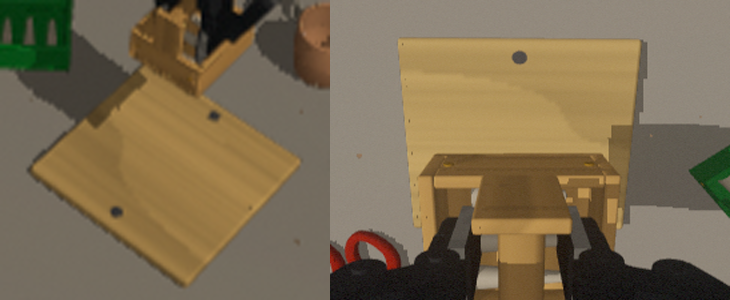

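The caddy came up with the gripper. I wrote the first row of the release call wrongly: it drove the fingers down 31 mm while they opened, so they now press outwards inside the tray walls (28 mm opening, still showing force). The caddy hangs level, with the bat empty under it. I'll lower it again and feel for contact.

Emit:
{"op": "jog_arm", "data": {
  "increments": [
    {"travel":[0,0,0.0],"roll":0},
    {"travel":[0,0,0.2],"roll":0},
    {"travel":[0,0,0.5],"roll":0},
    {"travel":[0,0,0.8],"roll":0},
    {"travel":[0,0,0.9],"roll":0},
    {"travel":[0,0,0.9],"roll":0},
    {"travel":[0,0,0.9],"roll":0}
  ]
}}

```text
t: 9.3
ee_pos: [0.4792, -0.316, 0.234]
ee_rot: [0.0, 0.039, 0.999, -0.0]
wrist_force: [0.7, -0.1, -1.0]
width: 0.334
grasp_force: 58.8
```

Run:
```python
from h import *
s=sense();print(s["t"],s["ee_pos"],s["width"],s["wrist_force"],s["grasp_force"])
a=get_image("scene");w=get_image("wrist");np.savez("pics/w5.npz",im=w,p=s["ee_pos"],q=s["ee_rot"])
z=lambda im,x,y,w,h,W,H:cv2.resize(im[y:y+h,x:x+w],(W,H),interpolation=cv2.INTER_CUBIC)
cv2.imwrite("pics/c5.png",np.hstack([z(a,265,205,110,120,400,436),z(w,110,60,280,300,400,436)])[:,:,::-1])
```

```text
9.3 [ 0.47918449 -0.31604215  0.23400531] 0.3341975539578011 [ 0.73849998 -0.10005169 -1.02876827] 58.80022414494306
```

View pics/c5.png

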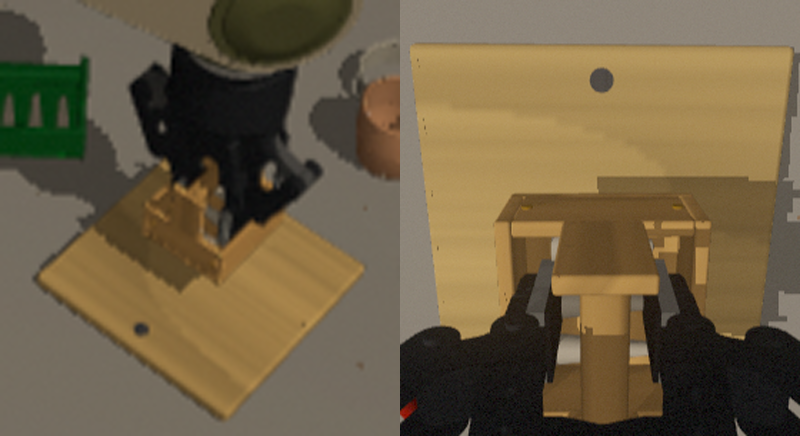

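View: the fingers are inside the tray on both sides of the bar (pads at cols ~540 and ~665). The caddy is level and the cones are still in. Now down to contact in small steps.

Emit:
{"op": "jog_arm", "data": {
  "increments": [
    {"travel":[0,0,0.15],"roll":0},
    {"travel":[0,0,0.26],"roll":0},
    {"travel":[0,0,0.28],"roll":0},
    {"travel":[0,0,0.28],"roll":0}
  ]
}}

```text
t: 9.8
ee_pos: [0.479, -0.3158, 0.2053]
ee_rot: [-0.0, 0.039, 0.999, 0.0]
wrist_force: [-0.1, 0.1, -1.8]
width: 0.326
grasp_force: 58.8
```

Emit:
{"op": "jog_arm", "data": {
  "increments": [
    {"travel":[0,0,0.01],"roll":0},
    {"travel":[0,0,0.02],"roll":0},
    {"travel":[0,0,0.03],"roll":0},
    {"travel":[0,0,0.03],"roll":0}
  ]
}}

```text
t: 10.2
ee_pos: [0.4789, -0.3158, 0.2022]
ee_rot: [-0.0, 0.039, 0.999, -0.0]
wrist_force: [-0.4, 0.1, -2.4]
width: 0.33
grasp_force: 58.8
```

Emit:
{"op": "jog_arm", "data": {
  "increments": [
    {"travel":[0,0,0.01],"roll":0},
    {"travel":[0,0,0.02],"roll":0},
    {"travel":[0,0,0.02],"roll":0}
  ]
}}

```text
t: 10.5
ee_pos: [0.4789, -0.3158, 0.2]
ee_rot: [-0.0, 0.039, 0.999, 0.0]
wrist_force: [0.4, 1.0, 0.4]
width: 0.327
grasp_force: 58.8
```

Emit:
{"op": "jog_arm", "data": {
  "increments": [
    {"travel":[0,0,0.007],"roll":0},
    {"travel":[0,0,0.012],"roll":0},
    {"travel":[0,0,0.012],"roll":0}
  ]
}}

```text
t: 10.8
ee_pos: [0.4789, -0.3158, 0.1989]
ee_rot: [-0.0, 0.039, 0.999, 0.0]
wrist_force: [-0.6, 0.3, -1.4]
width: 0.331
grasp_force: 58.8
```

Emit:
{"op": "jog_arm", "data": {
  "increments": [
    {"travel":[0,0,0.005],"roll":0},
    {"travel":[0,0,0.01],"roll":0},
    {"travel":[0,0,0.01],"roll":0}
  ]
}}

```text
t: 11.1
ee_pos: [0.4789, -0.3158, 0.1979]
ee_rot: [-0.0, 0.039, 0.999, 0.0]
wrist_force: [0.4, 0.3, -2.1]
width: 0.331
grasp_force: 58.8
```

Emit:
{"op": "jog_arm", "data": {
  "increments": [
    {"travel":[0,0,0.005],"roll":0},
    {"travel":[0,0,0.01],"roll":0},
    {"travel":[0,0,0.01],"roll":0}
  ]
}}

```text
t: 11.4
ee_pos: [0.4789, -0.3158, 0.1969]
ee_rot: [-0.0, 0.039, 0.999, 0.0]
wrist_force: [0.1, 0.2, -1.0]
width: 0.331
grasp_force: 58.8
```

Emit:
{"op": "jog_arm", "data": {
  "increments": [
    {"travel":[0,0,0.005],"roll":0},
    {"travel":[0,0,0.01],"roll":0},
    {"travel":[0,0,0.01],"roll":0}
  ]
}}

```text
t: 11.7
ee_pos: [0.4789, -0.3158, 0.1959]
ee_rot: [-0.0, 0.039, 0.999, 0.0]
wrist_force: [-0.1, 0.0, -1.3]
width: 0.328
grasp_force: 58.8
```

Emit:
{"op": "jog_arm", "data": {
  "increments": [
    {"travel":[0,0,0.005],"roll":0},
    {"travel":[0,0,0.01],"roll":0},
    {"travel":[0,0,0.01],"roll":0}
  ]
}}

```text
t: 12.0
ee_pos: [0.479, -0.3158, 0.1951]
ee_rot: [0.0, 0.039, 0.999, -0.0]
wrist_force: [-0.7, 0.0, -0.8]
width: 0.327
grasp_force: 58.8
```

Emit:
{"op": "jog_arm", "data": {
  "increments": [
    {"travel":[0,0,0.005],"roll":0},
    {"travel":[0,0,0.01],"roll":0},
    {"travel":[0,0,0.01],"roll":0}
  ]
}}

```text
t: 12.3
ee_pos: [0.479, -0.3159, 0.1949]
ee_rot: [0.0, 0.039, 0.999, -0.0]
wrist_force: [-3.0, 2.0, 8.3]
width: 0.334
grasp_force: 59.5
```

Emit:
{"op": "jog_arm", "data": {
  "increments": [
    {"travel":[0,0,0.003],"roll":0},
    {"travel":[0,0,0.005],"roll":0},
    {"travel":[0,0,0.005],"roll":0}
  ]
}}

```text
t: 12.6
ee_pos: [0.479, -0.3159, 0.1949]
ee_rot: [0.0, 0.039, 0.999, -0.0]
wrist_force: [-5.6, 3.2, 13.3]
width: 0.331
grasp_force: 59.7
```

Contact with the bat. I'll draw the fingers in to about 20 mm, which clears both the walls and the bar.

Emit:
{"op": "jog_arm", "data": {
  "increments": [
    {"travel":[0,0,0],"roll":0},
    {"travel":[0,0,0],"roll":0},
    {"travel":[0,0,0],"roll":0},
    {"travel":[0,0,0],"roll":0}
  ],
  "fingers": -0.53
}}

```text
t: 13.0
ee_pos: [0.479, -0.3158, 0.1935]
ee_rot: [0.0, 0.039, 0.999, -0.0]
wrist_force: [-0.7, 1.3, 0.5]
width: 0.237
grasp_force: 0.0
```

Free (force 0). Raising straight up and checking numerically that the caddy stays on the bat.

Emit:
{"op": "jog_arm", "data": {
  "increments": [
    {"travel":[0,0,-0.05],"roll":0},
    {"travel":[0,0,-0.1],"roll":0},
    {"travel":[0,0,-0.2],"roll":0},
    {"travel":[0,0,-0.2],"roll":0}
  ]
}}

```text
t: 13.4
ee_pos: [0.4793, -0.3161, 0.2152]
ee_rot: [0.001, 0.039, 0.999, -0.001]
wrist_force: [-0.0, 1.5, 0.2]
width: 0.233
grasp_force: 0.0
```

Run:
```python
from h import *
s=sense();print(s["t"],s["ee_pos"],s["width"],s["wrist_force"],s["grasp_force"])
w=get_image("wrist");p=(s["ee_pos"],s["ee_rot"]);np.savez("pics/w6.npz",im=w,p=p[0],q=p[1])
# expected position of near end-board top edge, caddy on bat vs. lifted 20 mm
yaw=-.08;u=np.array([np.cos(yaw),np.sin(yaw)]);v=np.array([-u[1],u[0]])
for dz in(0,.02):
  print(dz,proj("wrist",[np.r_[np.array([.479,-.316])-u*.036+v*k,.012+h+dz] for k,h in((-.012,.064),(.012,.064),(-.032,.0),(.032,.0))],p).round(1).tolist())
g=w.astype(int).sum(2)
np.set_printoptions(linewidth=220)
print(g[200:300,252])
for r in (150,170,190,210,230,245): print(r,g[r,190:315:2])
```

```text
13.4 [ 0.47925544 -0.31605815  0.21519012] 0.23271592428029503 [-0.0388194   1.52110817  0.19387612] 0.0
0 [[223.8, 206.5], [289.1, 206.7], [198.3, 169.4], [311.7, 169.7]]
0.02 [[218.1, 227.9], [296.5, 228.1], [191.7, 177.8], [319.0, 178.2]]
[199 204 212 215 213 197 207 209 209 195 205 210 214 211 193 205 201 197 188 200 202 201 215 293 341 348 358 366 358 363 363 372 365 371 338 341 351 364 355 357 358 358 359 359 357 354 353 354 366 358 352 352 350 358
 359 356 350 361 359 353 346 344 346 351 358 360 296 232 240 238 238 231 238 230 242 244 234 235 239 245 238 239 237 323 354 357 354 357 351 360 353 357 360 354 358 352 296 225 240 244]
150 [418 420 418 419 415 415 420 419 420 411 416 423 414 407 404 401 402 410 400 400 400 399 393 398 392 388 389 382 386 381 387 385 390 386 381 389 396 388 385 386 389 388 376 386 390 396 388 392 390 390 386 388 384 391
 388 381 380 390 387 385 387 394 389]
170 [413 402 403 401 402 407 397 404 396 400 400 401 404 396 393 400 404 393 396 399 392 400 395 400 393 405 397 397 397 395 394 397 397 396 398 404 408 399 394 395 401 397 402 394 387 376 373 365
[... 398 characters left out ...]
 235 232 235 220 219 216 217 212 212 208 206 199 216 205 207 225 215 205 239 214 228 224 219 209 216 208 221 264 312 265 256 257 251 260 403 410
 410 184 194 195 187 229 263 264 263]
230 [396 388 386 328 184 191 196 217 240 251 251 258 237 230 226 252 401 394 382 380 378 364 362 361 354 359 365 370 361 359 360 363 374 383 401 393 387 389 390 392 386 378 383 380 386 389 307 244 240 244 256 266 279 271
 243 188 189 188 180 387 395 383 380]
245 [399 394 390 387 224 192 198 199 220 247 252 241 243 230 233 212 213 207 189  97  91 420 415 422 333 379 377 376 375 360 372 354 347 344 340 324 285 232 188 277 279  77 102  91 203 200 191 203 194 248 260 263 270 281
 198 181 180 184 235 267 246 264 249]
```

Emit:
{"op": "jog_arm", "data": {
  "increments": [
    {"travel":[0,0,-0.2],"roll":0},
    {"travel":[0,0,-0.5],"roll":0},
    {"travel":[0,0,-0.9],"roll":0},
    {"travel":[0,0,-1],"roll":0},
    {"travel":[0,0,-1],"roll":0}
  ]
}}

```text
t: 13.95
ee_pos: [0.479, -0.3158, 0.3148]
ee_rot: [0.001, 0.039, 0.999, -0.001]
wrist_force: [0.2, 1.3, -0.7]
width: 0.232
grasp_force: 0.0
```

Emit:
{"op": "jog_arm", "data": {
  "increments": [
    {"travel":[0.3,0.4,-0.3],"roll":0},
    {"travel":[0.6,0.8,-0.6],"roll":0},
    {"travel":[0.9,1,-1],"roll":0},
    {"travel":[0.9,1,-1],"roll":0},
    {"travel":[0.9,1,-1],"roll":0}
  ],
  "fingers": 1
}}

```text
t: 14.45
ee_pos: [0.3965, -0.2081, 0.4141]
ee_rot: [0.001, 0.039, 0.999, -0.001]
wrist_force: [0.1, -0.7, -0.0]
width: 1.0
grasp_force: 0.0
```

Run:
```python
from h import *
s=sense();print(s["t"],s["ee_pos"],s["width"],s["wrist_force"],s["grasp_force"])
w=get_image("wrist");p=(s["ee_pos"],s["ee_rot"]);np.savez("pics/w7.npz",im=w,p=p[0],q=p[1])
a=get_image("scene")
z=lambda im,x,y,w,h,W,H:cv2.resize(im[y:y+h,x:x+w],(W,H),interpolation=cv2.INTER_CUBIC)
c=proj("wrist",[.479,-.316,.04],p)[0].astype(int);print(c)
x,y=np.clip(c-75,0,(512-150,384-150))
cv2.imwrite("pics/c7.png",np.hstack([z(a,270,225,110,105,400,400),z(w,x,y,150,150,400,400)])[:,:,::-1]);print(x,y)
```

```text
14.45 [ 0.39647627 -0.20812278  0.41407875] 0.9998850597586891 [ 0.10582026 -0.68385757 -0.00805065] 0.0
[169 242]
94 167
```

View pics/c7.png

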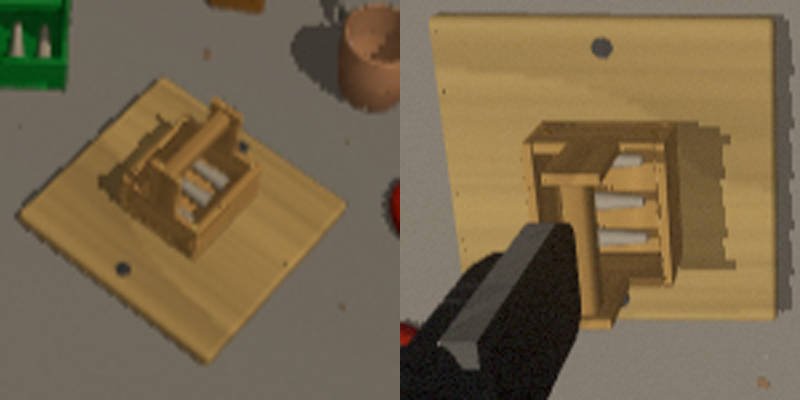

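View: caddy_1 stands level on the bat with its cones in and the pin heads visible on either side. Base corners in the scene crop are at (193,258), (257,207) and (122,200). I'll compute its centre and refine the refill's grasp.

Run:
```python
from h import *
np.set_printoptions(linewidth=220,precision=4,suppress=True)
d=np.load("pics/w7.npz");p=(d["p"],d["q"])
f=lambda u,v:(270+u*.275-.5,225+v*.2625-.5)
print("base corners scene",onplane("scene",[f(193,258),f(122,200),f(258,207)],.012))
print("pins scene",onplane("scene",[f(122,268),f(242,146)],.012))
w=lambda u,v:(94+(u-400)*.375-.1,167+v*.375-.1)
print("wrist: wall corners z.042 (near L,R; far R)",onplane("wrist",[w(525,143),w(674,131),w(676,283)],.042,p))
print("wrist: board top near, far",onplane("wrist",[w(542,178),w(603,180),w(581,326),w(615,322)],.076,p))
print("bat corners wrist",onplane("wrist",[w(432,16),w(773,15),w(776,319)],.012,p))
```

```text
base corners scene [[ 0.4505 -0.3424  0.012 ]
 [ 0.4592 -0.2803  0.012 ]
 [ 0.5114 -0.3561  0.012 ]]
pins scene [[ 0.4153 -0.3095  0.012 ]
 [ 0.5479 -0.3217  0.012 ]]
wrist: wall corners z.042 (near L,R; far R) [[ 0.4474 -0.3446  0.042 ]
 [ 0.4469 -0.2783  0.042 ]
 [ 0.5219 -0.2871  0.042 ]]
wrist: board top near, far [[ 0.4505 -0.3265  0.076 ]
 [ 0.4532 -0.3021  0.076 ]
 [ 0.5196 -0.3219  0.076 ]
 [ 0.5188 -0.3071  0.076 ]]
bat corners wrist [[ 0.3935 -0.3881  0.012 ]
 [ 0.405  -0.2324  0.012 ]
 [ 0.5641 -0.2459  0.012 ]]
```

caddy_1's centre is (0.485, −0.315) against the bat centre (0.479, −0.317). That is about 6 mm off the middle, and it stands level and square, so I'll leave it. On to the refill, with a close wrist view first.

Emit:
{"op": "jog_arm", "data": {
  "increments": [
    {"travel":[0,0.5,0],"roll":0},
    {"travel":[0,1,0],"roll":0}
  ],
  "fingers": 1
}}

```text
t: 14.75
ee_pos: [0.4055, -0.1094, 0.4113]
ee_rot: [-0.002, 0.041, 0.999, 0.001]
wrist_force: [1.2, 0.7, -0.2]
width: 0.999
grasp_force: 0.0
```

Emit:
{"op": "jog_arm", "data": {
  "increments": [
    {"travel":[0,0.5,0],"roll":0},
    {"travel":[0,1,0],"roll":0}
  ]
}}

```text
t: 14.95
ee_pos: [0.4134, -0.0083, 0.4116]
ee_rot: [-0.002, 0.04, 0.999, 0.0]
wrist_force: [1.1, -0.0, -0.2]
width: 0.999
grasp_force: 0.0
```

Emit:
{"op": "jog_arm", "data": {
  "increments": [
    {"travel":[0,0.5,0],"roll":0},
    {"travel":[0,1,0],"roll":0}
  ]
}}

```text
t: 15.15
ee_pos: [0.4214, 0.0918, 0.4116]
ee_rot: [-0.002, 0.04, 0.999, 0.0]
wrist_force: [1.3, -0.6, 0.4]
width: 1.003
grasp_force: 0.0
```

Emit:
{"op": "jog_arm", "data": {
  "increments": [
    {"travel":[0,0.5,0],"roll":0},
    {"travel":[0,1,0],"roll":0}
  ]
}}

```text
t: 15.35
ee_pos: [0.4293, 0.1919, 0.4114]
ee_rot: [-0.002, 0.04, 0.999, -0.0]
wrist_force: [1.1, 0.2, 0.5]
width: 0.995
grasp_force: 0.0
```

Emit:
{"op": "jog_arm", "data": {
  "increments": [
    {"travel":[0,0.5,0],"roll":-0.0247},
    {"travel":[0,1,0],"roll":-0.0247},
    {"travel":[0,1,0],"roll":-0.0247},
    {"travel":[0,1,0],"roll":-0.0247},
    {"travel":[0,1,0],"roll":-0.0247}
  ]
}}

```text
t: 15.85
ee_pos: [0.4371, 0.2887, 0.4122]
ee_rot: [-0.001, -0.038, 0.999, -0.0]
wrist_force: [0.2, 0.3, -0.4]
width: 1.0
grasp_force: 0.0
```

Run:
```python
from h import *
np.set_printoptions(linewidth=240,precision=4,suppress=True)
s=sense();print(s["t"],s["ee_pos"],s["ee_rot"])
w=get_image("wrist");p=(s["ee_pos"],s["ee_rot"]);np.savez("pics/w8.npz",im=w,p=p[0],q=p[1])
h=cv2.cvtColor(w,cv2.COLOR_RGB2HSV);m=cv2.inRange(h,(8,110,60),(28,255,255))
c0=proj("wrist",[.495,.299,.04],p)[0];print("pred",c0)
for c in cv2.findContours(m,0,2)[0]:
    if cv2.contourArea(c)>400: print(cv2.contourArea(c),cv2.boundingRect(c),cv2.minAreaRect(c))
g=w.astype(int).sum(2);u,v=c0.astype(int)
for r in(v-20,v,v+15): print(r,"from",u-45,g[r,u-45:u+45])
print("col",u,"from",v-55,g[v-55:v+60,u])
```

```text
15.85 [0.4371 0.2887 0.4122] [-0.0011 -0.0375  0.9993 -0.0005]
pred [258.2304 219.6039]
5048.0 (0, 203, 57, 120) ((28.0, 262.5), (119.0, 56.0), 90.0)
3328.5 (232, 185, 54, 75) ((258.5, 222.0), (74.0, 53.0), 90.0)
199 from 213 [362 367 366 361 367 369 364 366 368 366 366 366 368 362 364 370 362 364 364 384 382 380 376 189 209 256 247 248 245 236 227 252 433 439 440 425 285 268 266 276 263 237 247 237 231 244 243 225 211 229 225 239 248 231 224 231 237 239 442
 324 239 255 251 378 353 361 351 194 191 248 252 266 263 207 248 251 245 242 255 248 253 247 242 249 246 249 242 242 319 335]
219 from 213 [364 368 357 364 364 362 368 365 368 366 367 365 368 365 372 360 366 367 364 359 391 387 392 217 217 242 238 240 234 241 238 251 275 266 255 266 254 371 376 381 377 337 360 361 361 354 354 347 341 323 272 219 400 392 400 392 387 383 367
 371 359 359 373 391 390 399 210 196 351 383 374 377 244 254 238 247 244 239 249 249 249 246 245 248 247 365 362 365 373 368]
234 from 213 [361 362 369 364 362 358 370 364 371 363 362 364 365 368 363 369 365 364 362 339 391 385 388 232 217 236 229 233 231 236 243 254 243 250 244 238 256 368 379 369 358 340 356 374 363 354 358 353 334 323 255 239 374 378 370 369 383 376 372
 369 376 389 393 397 397 251 189 203 389 380 379 258 246 252 243 256 245 249 248 255 250 251 242 297 297 362 363 365 364 364]
col 258 from 164 [357 362 364 363 372 372 366 365 363 365 365 361 368 368 366 360 362 361 362 361 336 286 246 237 256 239 244 223 222 215 216 214 210 222 221 244 326 361 354 339 344 365 350 357 364 353 361 357 355 359 355 360 354 364 353 354 353 348 353
 356 351 358 359 344 349 344 351 354 356 345 354 359 359 366 364 353 364 357 351 362 364 351 363 355 353 354 353 356 359 356 322 255 295 353 354 342 357 365 367 367 359 367 365 365 359 361 371 363 364 368 362 365 364 364 360]
```

Run:
```python
from h import *
np.set_printoptions(linewidth=240,precision=4,suppress=True)
d=np.load("pics/w8.npz");p=(d["p"],d["q"])
print("bar",onplane("wrist",[(256.6,205),(256.6,219),(256.6,234)],.0575,p))
print("walls",onplane("wrist",[(258.7,219),(258.3,234)],.03,p))
print("ends",onplane("wrist",[(257,199.8),(257,254.4)],.064,p), "base near",onplane("wrist",[(258,184.7)],0,p))
```

```text
bar [[0.4713 0.2949 0.0575]
 [0.4877 0.2962 0.0575]
 [0.5057 0.2977 0.0575]]
walls [[0.498  0.3    0.03  ]
 [0.5176 0.3012 0.03  ]]
ends [[0.4633 0.2946 0.064 ]
 [0.5278 0.2998 0.064 ]] base near [[0.4633 0.2969 0.    ]]
```

Emit:
{"op": "jog_arm", "data": {
  "increments": [
    {"travel":[-0.4,0.05,0.3],"roll":0},
    {"travel":[-0.625,0.05,0.7],"roll":0},
    {"travel":[-0.625,0.05,1],"roll":0}
  ]
}}

```text
t: 16.2
ee_pos: [0.5005, 0.2974, 0.3108]
ee_rot: [-0.0, -0.036, 0.999, -0.0]
wrist_force: [-0.5, 0.1, -0.4]
width: 0.998
grasp_force: 0.0
```

Emit:
{"op": "jog_arm", "data": {
  "increments": [
    {"travel":[0,0,0.4],"roll":0},
    {"travel":[0,0,0.7],"roll":0},
    {"travel":[0,0,0.9],"roll":0},
    {"travel":[0,0,0.99],"roll":0},
    {"travel":[0,0,0.99],"roll":0}
  ]
}}

```text
t: 16.7
ee_pos: [0.4987, 0.2983, 0.2139]
ee_rot: [-0.001, -0.037, 0.999, -0.0]
wrist_force: [-0.1, -0.4, -0.3]
width: 0.998
grasp_force: 0.0
```

Emit:
{"op": "jog_arm", "data": {
  "increments": [
    {"travel":[0,0,0],"roll":0},
    {"travel":[0,0,0],"roll":0},
    {"travel":[0,0,0],"roll":0},
    {"travel":[0,0,0],"roll":0},
    {"travel":[0,0,0],"roll":0},
    {"travel":[0,0,0],"roll":0},
    {"travel":[0,0,0],"roll":0}
  ],
  "fingers": -1
}}

```text
t: 17.4
ee_pos: [0.4984, 0.2993, 0.2147]
ee_rot: [0.0, -0.038, 0.999, 0.0]
wrist_force: [-0.7, 0.9, 2.8]
width: 0.123
grasp_force: 61.7
```

Grasped. Lifting it, turning to the lane's yaw and carrying it over the rear place.

Emit:
{"op": "jog_arm", "data": {
  "increments": [
    {"travel":[0,0,-0.15],"roll":0},
    {"travel":[0,0,-0.4],"roll":0},
    {"travel":[0,0,-0.75],"roll":0},
    {"travel":[0,0,-1],"roll":0}
  ]
}}

```text
t: 17.8
ee_pos: [0.4984, 0.2991, 0.316]
ee_rot: [0.0, -0.038, 0.999, -0.0]
wrist_force: [0.7, -0.8, -2.0]
width: 0.122
grasp_force: 61.2
```

Emit:
{"op": "jog_arm", "data": {
  "increments": [
    {"travel":[0,0,-0.3],"roll":0.012},
    {"travel":[0,0,-0.6],"roll":0.0251},
    {"travel":[0,0,-0.8],"roll":0.0251},
    {"travel":[0,0,-0.8],"roll":0.0251}
  ]
}}

```text
t: 18.2
ee_pos: [0.4985, 0.2992, 0.3967]
ee_rot: [0.002, 0.041, 0.999, 0.001]
wrist_force: [0.6, -0.7, -2.7]
width: 0.122
grasp_force: 61.1
```

Emit:
{"op": "jog_arm", "data": {
  "increments": [
    {"travel":[-0.15,-0.2,0],"roll":0},
    {"travel":[-0.4,-0.5,0],"roll":0},
    {"travel":[-0.678,-0.874,0],"roll":0}
  ]
}}

```text
t: 18.5
ee_pos: [0.5591, 0.2062, 0.3925]
ee_rot: [-0.001, 0.04, 0.999, -0.0]
wrist_force: [0.9, 0.8, -2.7]
width: 0.123
grasp_force: 61.1
```

Emit:
{"op": "jog_arm", "data": {
  "increments": [
    {"travel":[-0.226,-0.29,0],"roll":0},
    {"travel":[-0.452,-0.58,0],"roll":0},
    {"travel":[-0.678,-0.874,0],"roll":0}
  ]
}}

```text
t: 18.8
ee_pos: [0.6201, 0.1124, 0.3922]
ee_rot: [-0.002, 0.041, 0.999, -0.0]
wrist_force: [-0.1, 1.2, -3.0]
width: 0.124
grasp_force: 61.1
```

Emit:
{"op": "jog_arm", "data": {
  "increments": [
    {"travel":[-0.25,-0.32,0],"roll":0},
    {"travel":[-0.45,-0.6,0],"roll":0},
    {"travel":[-0.6,-0.8,0],"roll":0},
    {"travel":[-0.678,-0.874,0],"roll":0},
    {"travel":[-0.678,-0.874,0],"roll":0},
    {"travel":[-0.678,-0.874,0],"roll":0},
    {"travel":[-0.678,-0.874,0],"roll":0}
  ]
}}

```text
t: 19.5
ee_pos: [0.6795, 0.0222, 0.3939]
ee_rot: [-0.001, 0.04, 0.999, 0.0]
wrist_force: [0.6, 0.5, -2.8]
width: 0.122
grasp_force: 61.1
```

Run:
```python
from h import *
s=sense();print(s["t"],s["ee_pos"],s["ee_rot"],s["width"],s["grasp_force"])
q=s["ee_rot"];Rt=R.from_quat(np.roll(q,-1)).as_matrix();print("tool x",Rt[:,0],"tilt",Rt[:,2])
d=np.array([.6797,.0214])-s["ee_pos"][:2];print("to go tool",Rt[:2,:2].T@d)
```

```text
19.5 [0.6795407  0.02217814 0.39391089] [-5.39135162e-04  4.01637012e-02  9.99192961e-01  1.14231799e-04] 0.1216745590897593 61.091251373291016
tool x [-0.99677317  0.08026245  0.00108658] tilt [-1.06822417e-03  2.71586545e-04 -9.99999393e-01]
to go tool [-0.00022124 -0.00076285]
```

Emit:
{"op": "jog_arm", "data": {
  "increments": [
    {"travel":[0,-0.008,0.2],"roll":0},
    {"travel":[0,-0.008,0.45],"roll":0},
    {"travel":[0,-0.008,0.65],"roll":0},
    {"travel":[0,-0.008,0.78],"roll":0},
    {"travel":[0,-0.008,0.82],"roll":0},
    {"travel":[0,-0.008,0.82],"roll":0},
    {"travel":[0,-0.008,0.82],"roll":0}
  ]
}}

```text
t: 20.2
ee_pos: [0.6799, 0.0206, 0.3138]
ee_rot: [0.001, 0.041, 0.999, -0.0]
wrist_force: [0.1, -0.1, -2.5]
width: 0.125
grasp_force: 61.0
```

Emit:
{"op": "jog_arm", "data": {
  "increments": [
    {"travel":[0,0,0.03],"roll":0},
    {"travel":[0,0,0.06],"roll":0},
    {"travel":[0,0,0.09],"roll":0},
    {"travel":[0,0,0.1],"roll":0},
    {"travel":[0,0,0.1],"roll":0}
  ]
}}

```text
t: 20.7
ee_pos: [0.6798, 0.0205, 0.3023]
ee_rot: [-0.0, 0.041, 0.999, 0.0]
wrist_force: [1.3, 0.3, -2.8]
width: 0.126
grasp_force: 61.1
```

Run:
```python
from h import *
np.set_printoptions(linewidth=240,precision=3,suppress=True)
s=sense();print(s["t"],s["ee_pos"],s["wrist_force"],s["wrist_torque"])
p=(s["ee_pos"],s["ee_rot"]);w=get_image("wrist");np.savez("pics/w9.npz",im=w,p=p[0],q=p[1]);g=w.astype(int).sum(2)
o=np.array([.4922,.0367]);yaw=-.0817;u=np.array([np.cos(yaw),np.sin(yaw)]);v=np.array([-u[1],u[0]])
# lips (outer, +-45.2 mm, 22 above wheels) at s in lane
for s_ in(.03,.06,.09,.12):
    P=[np.r_[o+u*(s_*.99-.022*.14)+v*k*.0452,.042+s_*.1395+.022*.99] for k in(-1,1)]
    q=proj("wrist",P,p);r=int(round(q[:,1].mean()));print("lane s",s_,"pred",q.round(1).tolist())
    for c in q[:,0]:
        c=int(c);print("  row",r,"from",c-9,g[r,max(c-9,0):c+10] if 0<=r<384 else None)
```

```text
20.7 [0.68  0.02  0.302] [ 1.255  0.284 -2.766] [ 0.008 -0.041  0.004]
lane s 0.03 pred [[173.0, -68.4], [339.5, -68.1]]
  row -68 from 164 None
  row -68 from 330 None
lane s 0.06 pred [[175.0, -8.2], [337.1, -7.9]]
  row -8 from 166 None
  row -8 from 328 None
lane s 0.09 pred [[177.0, 48.9], [334.7, 49.1]]
  row 49 from 167 [456 459 456 458 461 452 459 453 460 447 563 430 523 358 325 329 326 332 320]
  row 49 from 325 [545 550 543 542 538 322 529 562 501 428 289 302 301 303 301 300 305 301 306]
lane s 0.12 pred [[178.8, 103.0], [332.6, 103.2]]
  row 103 from 169 [454 454 452 456 456 451 449 457 455 486 563 556 502 335 329 324 331 337 323]
  row 103 from 323 [538 537 535 536 534 526 534 557 492 425 300 314 305 313 314 308 303 301 303]
```

The lane lips sit within 0.5 mm of the prediction, and the caddy is centred to about 0.6 mm. Lowering to contact.

Emit:
{"op": "jog_arm", "data": {
  "increments": [
    {"travel":[0,0.005,0.03],"roll":0},
    {"travel":[0,0.005,0.06],"roll":0},
    {"travel":[0,0.005,0.09],"roll":0},
    {"travel":[0,0.005,0.12],"roll":0},
    {"travel":[0,0.005,0.12],"roll":0}
  ]
}}

```text
t: 21.25
ee_pos: [0.6798, 0.021, 0.2898]
ee_rot: [-0.001, 0.041, 0.999, 0.0]
wrist_force: [1.1, -0.2, -3.0]
width: 0.122
grasp_force: 61.1
```

Emit:
{"op": "jog_arm", "data": {
  "increments": [
    {"travel":[0,0,0.01],"roll":0},
    {"travel":[0,0,0.02],"roll":0},
    {"travel":[0,0,0.02],"roll":0}
  ]
}}

```text
t: 21.55
ee_pos: [0.6798, 0.021, 0.2884]
ee_rot: [-0.0, 0.041, 0.999, 0.0]
wrist_force: [-0.7, 0.8, -3.4]
width: 0.129
grasp_force: 61.1
```

Emit:
{"op": "jog_arm", "data": {
  "increments": [
    {"travel":[0,0,0.01],"roll":0},
    {"travel":[0,0,0.015],"roll":0},
    {"travel":[0,0,0.015],"roll":0}
  ]
}}

```text
t: 21.85
ee_pos: [0.6798, 0.021, 0.2869]
ee_rot: [-0.0, 0.041, 0.999, 0.0]
wrist_force: [-0.7, -0.2, -2.7]
width: 0.125
grasp_force: 61.1
```

Emit:
{"op": "jog_arm", "data": {
  "increments": [
    {"travel":[0,0,0.01],"roll":0},
    {"travel":[0,0,0.015],"roll":0},
    {"travel":[0,0,0.015],"roll":0}
  ]
}}

```text
t: 22.15
ee_pos: [0.6799, 0.021, 0.2859]
ee_rot: [0.0, 0.041, 0.999, -0.0]
wrist_force: [-0.4, 0.3, 0.3]
width: 0.12
grasp_force: 61.5
```

Emit:
{"op": "jog_arm", "data": {
  "increments": [
    {"travel":[0,0,0.01],"roll":0},
    {"travel":[0,0,0.015],"roll":0},
    {"travel":[0,0,0.015],"roll":0}
  ]
}}

```text
t: 22.45
ee_pos: [0.68, 0.0211, 0.2855]
ee_rot: [0.001, 0.041, 0.999, -0.0]
wrist_force: [-0.8, 0.9, 6.1]
width: 0.126
grasp_force: 62.4
```

Emit:
{"op": "jog_arm", "data": {
  "increments": [
    {"travel":[0,0,0.005],"roll":0},
    {"travel":[0,0,0.01],"roll":0},
    {"travel":[0,0,0.01],"roll":0}
  ]
}}

```text
t: 22.75
ee_pos: [0.6801, 0.0211, 0.2854]
ee_rot: [0.002, 0.041, 0.999, -0.0]
wrist_force: [-2.3, 0.9, 11.3]
width: 0.121
grasp_force: 63.0
```

Rear edge is on the wheels. Releasing with the pose held, opening just enough to clear the bar.

Emit:
{"op": "jog_arm", "data": {
  "increments": [
    {"travel":[0,0,-0.02],"roll":0},
    {"travel":[0,0,-0.02],"roll":0},
    {"travel":[0,0,-0.02],"roll":0},
    {"travel":[0,0,-0.02],"roll":0},
    {"travel":[0,0,-0.02],"roll":0},
    {"travel":[0,0,-0.02],"roll":0}
  ],
  "fingers": -0.3
}}

```text
t: 23.35
ee_pos: [0.6798, 0.021, 0.2848]
ee_rot: [-0.0, 0.041, 0.999, 0.0]
wrist_force: [-0.3, 0.1, -0.1]
width: 0.346
grasp_force: 0.0
```

Free: force 0 and opening as commanded. Straight up in small steps, then well clear.

Emit:
{"op": "jog_arm", "data": {
  "increments": [
    {"travel":[0,0,-0.1],"roll":0},
    {"travel":[0,0,-0.2],"roll":0},
    {"travel":[0,0,-0.4],"roll":0},
    {"travel":[0,0,-0.7],"roll":0},
    {"travel":[0,0,-1],"roll":0},
    {"travel":[0,0,-1],"roll":0}
  ]
}}

```text
t: 23.95
ee_pos: [0.6797, 0.0211, 0.3911]
ee_rot: [0.005, 0.041, 0.999, -0.0]
wrist_force: [0.7, 0.0, 0.4]
width: 0.352
grasp_force: 0.0
```

Emit:
{"op": "jog_arm", "data": {
  "increments": [
    {"travel":[0.5,0.4,-0.2],"roll":0},
    {"travel":[1,0.8,-0.3],"roll":0},
    {"travel":[1,0.8,-0.3],"roll":0}
  ]
}}

```text
t: 24.25
ee_pos: [0.5846, 0.1106, 0.4163]
ee_rot: [0.001, 0.04, 0.999, 0.0]
wrist_force: [0.5, 0.6, 0.8]
width: 0.351
grasp_force: 0.0
```

Emit:
{"op": "jog_arm", "data": {
  "increments": [
    {"travel":[0.4,0.5,0],"roll":0},
    {"travel":[0.8,1,0],"roll":0},
    {"travel":[0.9,1,0],"roll":0}
  ]
}}

```text
t: 24.55
ee_pos: [0.5033, 0.218, 0.4155]
ee_rot: [0.0, 0.04, 0.999, 0.0]
wrist_force: [0.3, 0.9, 0.8]
width: 0.348
grasp_force: 0.0
```

Emit:
{"op": "jog_arm", "data": {
  "increments": [
    {"travel":[0.4,0.5,0],"roll":0},
    {"travel":[0.8,1,0],"roll":0},
    {"travel":[0.8,1,0],"roll":0},
    {"travel":[0.8,1,0],"roll":0}
  ]
}}

```text
t: 24.95
ee_pos: [0.4314, 0.3243, 0.4156]
ee_rot: [0.0, 0.039, 0.999, 0.0]
wrist_force: [0.8, 1.0, -0.1]
width: 0.347
grasp_force: 0.0
```

Run:
```python
from h import *
s=sense();print(s["t"],s["ee_pos"],s["wrist_force"])
a=get_image("scene");t=get_image("top")
z=lambda im,x,y,w,h,W,H:cv2.resize(im[y:y+h,x:x+w],(W,H),interpolation=cv2.INTER_CUBIC)
np.save("pics/s10.npy",a);np.save("pics/t10.npy",t)
# numeric check: bar/end-board layout along lane in top view
o=np.array([.4922,.0367]);yaw=-.0817;u=np.array([np.cos(yaw),np.sin(yaw)])
n=lambda s_,h:np.r_[o+u*(s_*.99-h*.1395),.042+s_*.1395+h*.99]
g=t.astype(int).sum(2);hs=cv2.cvtColor(t,cv2.COLOR_RGB2HSV)
for s_ in np.arange(0,.252,.006):
    q=proj("top",n(s_,.058),None)[0];c,r=q.round().astype(int);print(round(s_,3),(c,r),t[r,c].tolist())
old=np.load("pics/scene0.npy").astype(int);d=np.abs(a.astype(int)-old).sum(2)
for nme,(x,y) in dict(pot=(203,130),stamp=(335,217),cup=(374,240),green=(275,236),purple=(299,194)).items(): print(nme,(d[y-14:y+15,x-12:x+13]>90).sum())
```

```text
24.95 [0.43138823 0.32431931 0.41557319] [ 0.80354088  1.02356437 -0.11631075]
0.0 (np.int64(229), np.int64(216)) [200, 177, 149]
0.006 (np.int64(229), np.int64(214)) [173, 124, 74]
0.012 (np.int64(230), np.int64(212)) [187, 136, 76]
0.018 (np.int64(230), np.int64(210)) [201, 153, 92]
0.024 (np.int64(230), np.int64(209)) [199, 151, 94]
0.03 (np.int64(230), np.int64(207)) [193, 145, 85]
0.036 (np.int64(230), np.int64(205)) [199, 145, 90]
0.042 (np.int64(230), np.int64(203)) [192, 142, 86]
0.048 (np.int64(231), np.int64(201)) [193, 143, 83]
0.054 (np.int64(231), np.int64(199)) [198, 148, 82]
0.06 (np.int64(231), np.int64(198)) [201, 151, 91]
0.066 (np.int64(231), np.int64(196)) [152, 112, 67]
0.072 (np.int64(231), np.int64(194)) [190, 153, 103]
0.078 (np.int64(231), np.int64(192)) [179, 134, 82]
0.084 (np.int64(232), np.int64(190)) [189, 141, 81]
0.09 (np.int64(232), np.int64(188)) [194, 143, 85]
0.096 (np.int64(232), np.int64(187)) [198, 151, 89]
0.102 (np.int64(232), np.int64(185)) [197, 146, 88]
0.108 (np.int64(232), np.int64(183)) [195, 145, 85]
0.114 (np.int64(232), np.int64(181))
[... 494 characters left out ...]
t64(234), np.int64(163)) [192, 144, 86]
0.18 (np.int64(234), np.int64(161)) [187, 137, 83]
0.186 (np.int64(234), np.int64(159)) [185, 139, 85]
0.192 (np.int64(234), np.int64(157)) [179, 132, 81]
0.198 (np.int64(235), np.int64(156)) [198, 147, 86]
0.204 (np.int64(235), np.int64(154)) [201, 148, 90]
0.21 (np.int64(235), np.int64(152)) [155, 114, 66]
0.216 (np.int64(235), np.int64(150)) [146, 117, 82]
0.222 (np.int64(235), np.int64(148)) [129, 128, 118]
0.228 (np.int64(235), np.int64(146)) [161, 155, 155]
0.234 (np.int64(236), np.int64(145)) [202, 189, 178]
0.24 (np.int64(236), np.int64(143)) [137, 118, 96]
0.246 (np.int64(236), np.int64(141)) [134, 110, 83]
pot 0
stamp 0
cup 0
green 0
purple 0
```

All ten picture views are used, so I'll do the last check by number: the rack region should now look as it did at the start, with three caddies seated. Then I hand in.

Run:
```python
from h import *
for n,f,(x0,x1,y0,y1) in(("scene","s10",(200,292,140,215)),("top","t10",(218,250,142,222))):
    a=np.load(f"pics/{n}0.npy").astype(int)[y0:y1,x0:x1];b=np.load(f"pics/{f}.npy").astype(int)[y0:y1,x0:x1]
    d=np.abs(a-b).sum(2)>120;print(n,d.sum(),d.size,np.argwhere(d).mean(0) if d.any() else "")
# refill standing in the lane: compare its third with the first caddy's in saturation mask of the scene view
t=np.load("pics/t10.npy");h=cv2.cvtColor(t,cv2.COLOR_RGB2HSV);m=cv2.inRange(h,(8,100,80),(28,255,255));m[:,:300]=0;m[:,365:]=0;m[:190]=0
c=max(cv2.findContours(m,0,2)[0],key=cv2.contourArea);print("bat",cv2.minAreaRect(c))
```

```text
scene 3 6900 [17.66666667 67.33333333]
top 44 2560 [20.18181818 12.13636364]
bat ((332.378173828125, 221.70558166503906), (46.02559280395508, 45.66935729980469), 4.085616588592529)
```

The scene view of the rack is the same as at the start (3 of 6900 pixels differ), so the three caddies are seated and the bystanders haven't moved.

```bash
python3 -c "
from cell import *
print(job_done())"
```

```text
the job is handed in; nothing more can be done
None
```

I handed the job in after about 25 s of robot time: caddy_1 stands level about 6 mm off the bat's middle, the other two rolled to the stop, the refill sits behind them, and the bystanders are unmoved; however, a wrong row in my first release briefly drove the fingers about 30 mm into caddy_1's tray (peak force not recorded) and I had to lower and release it again.

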